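# Hang the medallion basket on the drip stand and hold its beam level

### The arm

A 6-joint arm with a two-finger parallel gripper is mounted at the origin on the work surface; the furniture and walls round the work are solid. World frame = base frame: x ahead of the robot, y to its left, z up, the work surface at z = 0. Lengths are in m, angles in degrees, forces in N, time in s.
With the tool pointing down it reaches from about 0.3 to 0.775 m from the base axis. Payload 14.6 kg.
Tool frame: the origin (TCP) lies midway between the tips of the shut fingers; the grasp point (between the pads) lies behind it (manip.grip_point_offset is the z of the grasp point in the tool frame, in m); z points along the fingers, y is the line along which they close (so a half turn about z gives the same grasp; the last joint's range is limited). The gripper opens to 94 mm and grips with 3 to 60 N. Pads are 16 mm wide; open, the fingers measure 119 mm over their backs; the gripper's body (75 mm by 177 mm) begins 78 mm behind the grasp point.
Start: joints at [63.736, 17.183, 87.147, -0, 75.671, -3.816], TCP at [0.21, 0.508, 0.174] pointing down, gripper open.
Joint ranges: [-173.82, 173.82], [-45.26, 126.66], [13.44, 144.39], [-59.66, 239.66], [0, 175.72], [-146.38, 146.38]. Speed limits (degrees/s): [127.2, 127.2, 147.25, 180, 180, 180].

### API

Orientations are given as [roll, pitch, yaw] about the fixed x, y, z axes, in that order (R = Rz(yaw) Ry(pitch) Rx(roll)).
In Python, from rig import manip, imaging gives the robot as it stands.
- The arm moves only by the tool play_rows, never from a script. Its argument "commands" is a list of rows, each a list of 7 numbers: the turn, a rotation vector about the tool's x, y, z in a scale on which 1.0 is 4 rad, then the shift along the tool's x, y, z in fractions of the full range, 1 being 60 cm, then the finger opening in cm, from 0 to 9.4. In form: [[wx, wy, wz, dx, dy, dz, fingers], ...]. A call has 1 to 12 rows; each row is the pose to reach, as a shift and turn from the pose commanded when the call began, along the tool's axes at that moment; what a row does not reach only later rows make up. A row lasts 1/8 s, in which the tool goes at most 62.5 mm and 10.7 degrees, less where a joint would pass 70% of its speed; a pose out of reach is approached as far as the arm can. A call with a gripper value outside its range is refused whole. The fingers move at their own pace and stop on an object; the grip force is fixed at half the most. Time passes only in rows, so rows that repeat a pose let the fingers close. It gives the time, the measured TCP pose, the force, the opening and the grip force at its end, in the units of the state.
- manip.observe(): the state, without advancing time (a new reading comes with each control period).
- imaging.camera(name): name is "side" or "top" or "wrist"; returns a dict with "pixels" (400x640x3 uint8, red, green, blue), "fov_y" (degrees; the focal length in pixels is half the picture's height over the tangent of half this angle, whatever the lens; pixels are square), "cx", "cy" (the principal point, pixels), "pose" (4x4, takes a point from camera to world coordinates); the wrist camera has in their place "T_tool_cam" (4x4, takes a point from camera to tool coordinates, whose origin is the TCP and whose axes are the flange's). Camera axes: x right, y down, z forward; pixel columns grow to the right and rows downward; lengths in m; the calibration is good to about 2 mm. A picture is of the moment at which its call begins: read the wrist's pose just before it. There is no depth.
- manip.hand_in(): hands the job in; it is judged then, once.
The state is a dict: "time_s": time; "joints": joint angles; "joint_vel": joint speeds; "joint_efforts": joint torques, N m; "tool_pos": TCP position; "eef_rot": TCP orientation; "force": force on the tool from outside, world axes, zero at the start; "moment": the same for the moment, N m; "opening": finger opening in m; "finger_force": force on a finger pad.
Only numpy, scipy, OpenCV 4.12 (cv2) and the standard library are available. Lean on these libraries where they do the work, as an engineer would, in place of code of your own. Each camera call takes 0.05 s, during which the arm holds its last target. There are 200 camera calls.

### The job

Hang the small basket, with the clay medallion in it, by its bail on the hook of the drip stand and let go of it. Then press down the spring-loaded paddle at the other end of the beam until the beam is level, and keep holding it level there: the program finishes while holding the paddle down. Leave the bird, the cup and the paint jar alone.

Things in the scene. Friction and masses are not known exactly. Their poses are not given: they have to be found in the camera images.
- stand: Drip stand, fixed: steel foot 80x100x12 mm, two grey cheeks 188 mm high, beam between them on a level pivot 177 mm up; a thin index bar on a cheek shows level. A white dish (105x60x26 mm, long side along the beam) is fixed under the hook. Origin: on the table under the pivot. Beam along the stand's own y: hook at the -y end, paddle at the +y end; pivot axis = stand's x.
- beam_angle (a joint): Beam angle, rad. 0 = rest at its stop, paddle end high, hook end low (0.26 off level); grows as the paddle is pressed. Level = 0.26; far stop 0.42 (too far). A spring returns it to 0 when not held. With the loaded basket about 4 N on the paddle starts it and 7 to 9 N hold it level.
- beam: The pivoting aluminium beam with its hook and paddle, 12x14 mm bar. Origin: on the pivot axis, at the bar's centre line. y: along the beam toward the paddle; z: square to it, vertical when the beam is level. Stacks of white discs, about 65 mm high, stand on the table behind the stand, from about x = 0.64.
- hook_seat (a point): Upturned steel hook (7 mm rod), mouth up, 30 mm wide. Origin: where the centre of the bail bar sits, 130 mm from the pivot along the beam, 12 mm below its centre line; 131 mm above the table at rest, 164 mm level. Tip 19 mm above the origin, 20 mm farther out. The bail goes over the tip from beyond the hook's end, bar across the beam, then down; it settles about 5 mm outward.
- paddle_top (a point): Square black rubber-faced paddle, 50x50 mm, on the other end of the beam. Origin: centre of its top face, 130 mm from the pivot along the beam (stand's +y), 16 mm above its centre line; 226 mm above the table at rest, 193 mm when level. z: normal of the top face.
- basket: Square aluminium tray basket, 62x62 mm, walls 26 mm high, with a rigid upright steel bail 74 mm wide (6 mm rod; its horizontal top lies along the basket's x, centre 85 mm above the underside) and a round wooden knob above it. Overall 140 mm high, about 0.14 kg. Origin: centre of the underside, z up.
- bail (a point): Centre of the horizontal top bar of the basket's bail, the part that goes into the hook; 85 mm above the basket's underside. Free bar 28 mm either side of the centre; a 7 mm stem rises from it to the knob. The open window under the bar is 62 mm wide and 56 mm high (tray rim to bar) and looks along the basket's y; the tray, 31 mm either way, must pass below the hook.
- grip (a point): Centre of the basket's wooden knob: upright cylinder 20 mm in diameter, 30 mm high (110 to 140 mm above the underside); grasp from above at any yaw, then set the bail bar across the beam.
- medallion: Round clay medallion, 46 mm across, 10 mm thick, lying loose in the basket; must stay in it. Origin: centre of its underside.
- yellow_bird: Bystander: yellow duck ornament 51 x 72 x 61 mm, origin at the centre of its underside.
- enamel_cup: Bystander: white cup, 66 mm across, 59 mm high, origin at the centre of its underside.
- paint_jar: Bystander: blue-capped paint jar, 42 mm across, 86 mm high, origin at the centre of its underside.
Not all that is in view belongs to the job. What is meant by the basket is not pink, and is the larger of those in its own colour.

How it is judged (in metres and radians):
On the way:
1. the basket hangs on the hook of the resting beam, let go, with the medallion in it (contact force between basket and beam above 0.3 N and distance between bail and hook_seat below 0.025 m and angle between basket's own z axis and vertical below 0.35 rad and contact force between each of the fingers, the arm and basket below 0.05 N and horizontal distance between medallion and basket below 0.035 m and distance between medallion and basket below 0.04 m and value of joint beam_angle below 0.08 rad and height (world z) of basket above 0.03 m), for 0.2 s.
At the end, for the whole second after the job is handed in: The robot presses the paddle (over 2 N), beam still and level within 0.06 rad; the basket hangs by its bail in the hook (bar centre within 25 mm of the seat, under 0.35 rad tilt, underside over 60 mm up), untouched by the robot, nearly still, the medallion in it (contact force between basket and beam above 0.3 N and distance between bail and hook_seat below 0.025 m and angle between basket's own z axis and vertical below 0.35 rad and contact force between each of the fingers, the arm and basket below 0.05 N and horizontal distance between medallion and basket below 0.035 m and distance between medallion and basket below 0.04 m and value of joint beam_angle between 0.2 and 0.32 rad and velocity of joint beam_angle between -0.1 and 0.1 rad/s and contact force between any of the fingers, the arm and beam above 2 N and distance between the grasp point and paddle_top below 0.08 m and height (world z) of basket above 0.06 m and linear speed of basket below 0.06 m/s); the arm keeps its last pose, push and grip.
It fails at once if the yellow bird is pushed more than 30 mm or tipped over (distance of yellow_bird from where it was at the start of the episode above 0.03 m or angle between yellow_bird's own z axis and vertical above 0.5 rad).
It fails at once if the enamel cup is pushed more than 30 mm or tipped over (distance of enamel_cup from where it was at the start of the episode above 0.03 m or angle between enamel_cup's own z axis and vertical above 0.5 rad).
It fails at once if the paint jar is pushed more than 30 mm or tipped over (distance of paint_jar from where it was at the start of the episode above 0.03 m or angle between paint_jar's own z axis and vertical above 0.5 rad).
It fails at once if the medallion falls out of the basket (distance between medallion and basket above 0.06 m).
It also fails if it takes over 48 s, if anything falls off the work surface, if the arm or the gripper's body presses on something with over 40 N, if the wrist force passes 120 N, or if a joint passes its speed limit or range.

## Working session

There is one attempt and no reset: what is moved stays moved. The work goes in short steps, Python scripts to look and compute and a tool call to move; the robot and the scene stay as the last step left them, time stands still between calls to the robot, and variables do not carry over. Pictures are saved under pics/ and viewed, at most 12 in all, crops included, and the job is handed in when it is done.

Besides the shell and the picture viewer there is one more tool, called as name([rows], argument=value, ...), one row to a line, values as JSON. play_rows: Moves the arm, as the interface text tells. Its arguments: {"type":"object","properties":{"commands":{"type":"array","items":{"type":"array","items":{"type":"number"}}}},"required":["commands"]}

```bash
mkdir -p pics; ls
python3 - <<'E'
from rig import manip, imaging
import cv2,numpy as np
s=manip.observe();print(s, manip.grip_point_offset)
for n in ["side","top","wrist"]:
    c=imaging.camera(n);cv2.imwrite(f"pics/{n}0.png",c["pixels"][:,:,::-1])
    print(n,{k:(np.round(v,4).tolist() if k!="pixels" else 0) for k,v in c.items()})
E
```

```text
pics
{'time_s': 0.0, 'joints': array([ 6.37367783e+01,  1.72153387e+01,  8.71804610e+01, -5.06205439e-04,
        7.56689183e+01, -3.81610275e+00]), 'joint_vel': array([-0.00248423,  0.02190192, -0.03813319, -0.01359626, -0.00719876,
       -0.04463657]), 'joint_efforts': array([-3.64042153e-04, -5.31805086e+01, -3.52731228e+01,  7.07781245e-02,
        2.44599703e-02, -1.13203441e-04]), 'tool_pos': array([0.2098835 , 0.50806099, 0.17298793]), 'eef_rot': array([-1.79935393e+02, -3.81804097e-03,  1.57553004e+02]), 'force': array([-0.2495208 ,  0.76292213, -0.39724075]), 'moment': array([-0.00610586, -0.01186713, -0.0124918 ]), 'finger_force': 0.0, 'opening': 0.09377973532707626} -0.0188
side {'pixels': 0, 'fov_y': 46.1266, 'cx': 315.5021, 'cy': 202.3482, 'pose': [[0.9984, -0.0447, 0.0352, 0.4178], [-0.0531, -0.5129, 0.8568, -1.0587], [-0.0202, -0.8573, -0.5145, 0.7033], [0.0, 0.0, 0.0, 1.0]]}
top {'pixels': 0, 'fov_y': 47.0214, 'cx': 316.2489, 'cy': 199.9493, 'pose': [[-0.0231, -0.9973, 0.0699, 0.3466], [-0.9997, 0.0236, 0.006, -0.1561], [-0.0076, -0.0697, -0.9975, 1.4604], [0.0, 0.0, 0.0, 1.0]]}
wrist {'pixels': 0, 'fov_y': 64.1495, 'cx': 324.6365, 'cy': 195.7937, 'T_tool_cam': [[-0.0003, -0.9596, -0.2815, 0.0816], [1.0, 0.0001, -0.0013, -0.0], [0.0013, -0.2815, 0.9596, -0.2107], [0.0, 0.0, 0.0, 1.0]]}
```

View pics/top0.png

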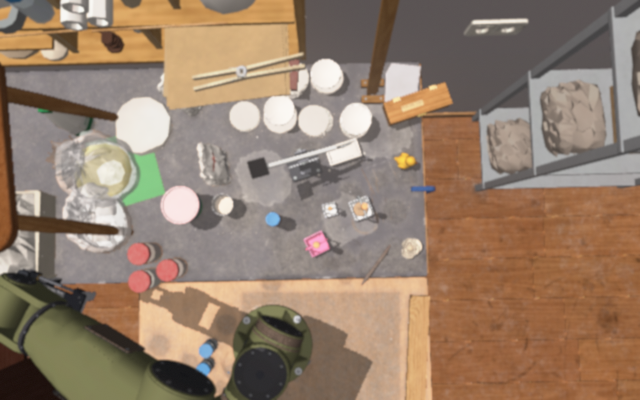

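View pics/side0.png

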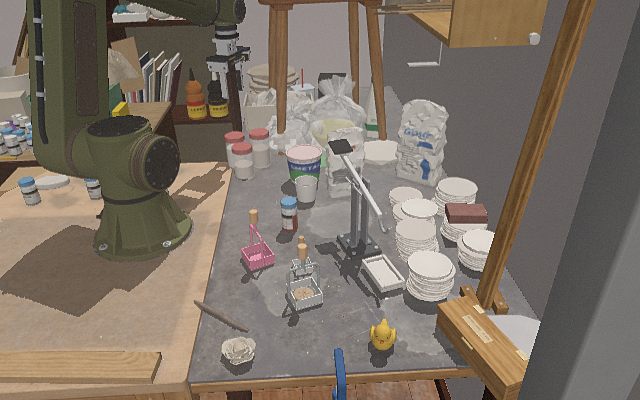

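The top view has three baskets: pink at (317,243), small grey at (330,209) and larger grey at (360,208) with a clay disc in it. The larger grey one fits, being not pink and the largest of its colour. The stand's paddle is at (258,168) and its dish at (344,152). In the side view the larger basket is at (305,293). I'll confirm with an enlarged crop.

```bash
cat > h.py <<'E'
import numpy as np
from scipy.spatial.transform import Rotation as R
from rig import manip, imaging
def K(c):
    f=200/np.tan(np.radians(c["fov_y"]/2)); return f
def wristpose(s,c):
    T=np.eye(4);T[:3,:3]=R.from_euler("xyz",s["eef_rot"],degrees=True).as_matrix();T[:3,3]=s["tool_pos"];return T@c["T_tool_cam"]
def ray(c,P,uv):
    f=K(c);d=P[:3,:3]@np.array([(uv[0]-c["cx"])/f,(uv[1]-c["cy"])/f,1]);return P[:3,3],d/np.linalg.norm(d)
def at_z(c,P,uv,z):
    o,d=ray(c,P,uv);return o+d*(z-o[2])/d[2]
def tri(rays):
    A=0;b=0
    for o,d in rays:
        M=np.eye(3)-np.outer(d,d);A=A+M;b=b+M@o
    x=np.linalg.solve(A,b);return x,[np.linalg.norm((np.eye(3)-np.outer(d,d))@(x-o)) for o,d in rays]
def proj(c,P,X):
    p=P[:3,:3].T@(np.asarray(X)-P[:3,3]);f=K(c);return np.array([c["cx"]+f*p[0]/p[2],c["cy"]+f*p[1]/p[2]])
def tooldelta(s,X):  # world target TCP -> tool-axis shift cm
    return R.from_euler("xyz",s["eef_rot"],degrees=True).inv().apply(np.asarray(X)-s["tool_pos"])*100
E
python3 - <<'E'
import cv2,numpy as np
t=cv2.imread("pics/top0.png");s=cv2.imread("pics/side0.png")
a=cv2.resize(t[130:230,240:400],None,fx=5,fy=5,interpolation=cv2.INTER_CUBIC)[:,:]
a=cv2.resize(t[135:235,245:405],(480,300),interpolation=cv2.INTER_CUBIC)
a2=cv2.resize(t[185:225,315:385],(320,183),interpolation=cv2.INTER_CUBIC)
b=cv2.resize(s[130:320,240:420],(568,600),interpolation=cv2.INTER_CUBIC)
cv2.imwrite("pics/c1.png",b)
A=np.zeros((600,800,3),np.uint8);A[:500]=cv2.resize(t[135:235,245:405],(800,500),interpolation=cv2.INTER_CUBIC)
cv2.imwrite("pics/c2.png",A[:500])
E
```

```text
(no output)
```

View pics/c1.png

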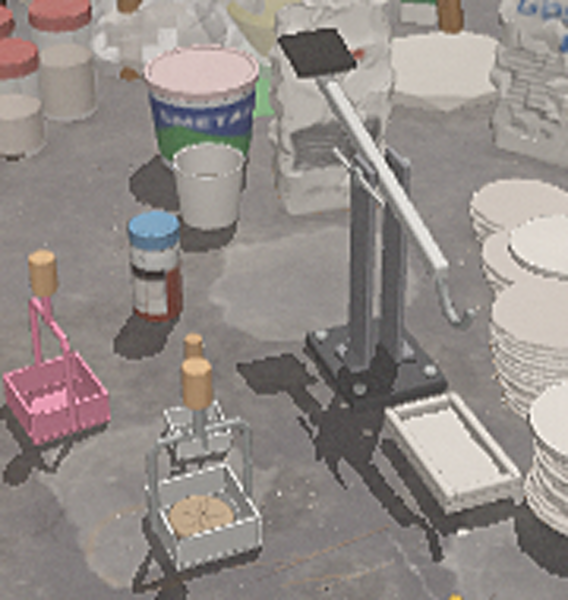

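View pics/c2.png

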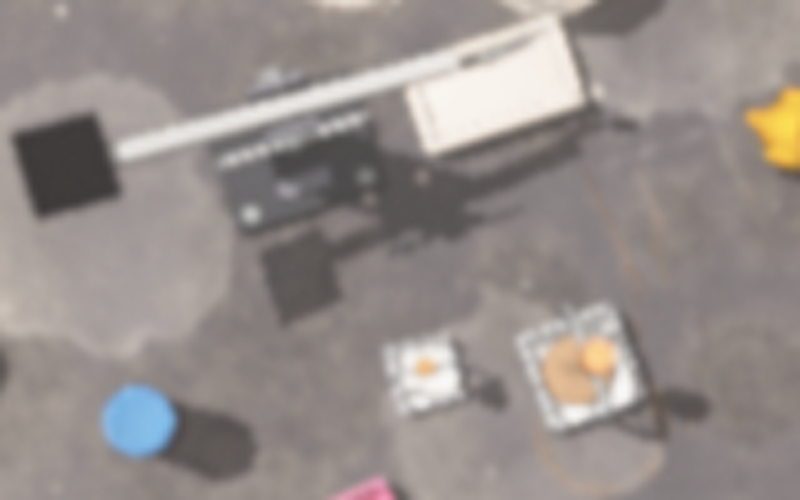

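The crop confirms it: the basket is the large grey one with the clay disc. Its bail bar runs roughly along world x. Next I'll fit the poses.

```bash
cat > fit.py <<'E'
from h import *
from scipy.optimize import least_squares
ct=imaging.camera("top");cs=imaging.camera("side")
T=lambda p:np.array(p)/5+[245,135]
S=lambda p:np.array(p)/3.156+[240,130]
def fit(obs,x0):
    W=lambda q,X:np.array([q[0]+np.cos(q[2])*X[0]-np.sin(q[2])*X[1],q[1]+np.sin(q[2])*X[0]+np.cos(q[2])*X[1],X[2]])
    r=lambda q:np.concatenate([proj(c,c["pose"],W(q,X))-uv for c,uv,X in obs])
    f=least_squares(r,x0,loss="soft_l1");print(f.x[:2].round(4),np.degrees(f.x[2]).round(2));print(r(f.x).reshape(-1,2).round(1).tolist());return f.x,W
c,s=np.cos(.26),np.sin(.26)
B=lambda x,y,z:(x,y*c-z*s,.177+y*s+z*c)
p=.025;sg=[(p,p),(p,-p),(-p,-p),(-p,p)]
st=[(ct,T(u),B(a,.13+b,.016)) for u,(a,b) in zip([(10,135),(97,112),(121,193),(37,217)],sg)]
st+=[(cs,S(u),B(a,.13+b,.016)) for u,(a,b) in zip([(337,29),(355,66),(299,74),(279,36)],sg)]
st+=[(cs,S((463,318)),B(0,-.150,.007))]
q,W=fit(st,[.55,-.15,.3])
print("seat",W(q,B(0,-.13,-.012)),"tip",W(q,B(0,-.15,.007)),"pad",W(q,B(0,.13,.016)))
p=.031;sg=[(p,p),(p,-p),(-p,-p),(-p,p)]
bk=[(ct,T(u),(a,b,.026)) for u,(a,b) in zip([(516,335),(615,303),(650,402),(556,432)],sg)]
bk+=[(ct,T((600,356)),(0,0,.14)),(cs,S((197,384)),(0,0,.125))]
q2,_=fit(bk,[.4,-.3,.3])
for n,uv,z in[("bird",(404,160),.03),("cup",(224,205),.059),("jar",(272,219),.086),("smallknob",(330,208),.1),("stackR",(355,120),.065)]:print(n,at_z(ct,ct["pose"],uv,z).round(3))
E
python3 fit.py
```

```text
[ 0.5585 -0.1123] 15.69
[[0.3, -1.3], [0.6, -1.1], [1.1, 0.1], [0.1, -0.1], [-0.9, -1.4], [0.7, -1.0], [-0.6, -0.3], [-1.1, -0.7], [-0.2, -1.0]]
seat [ 0.59168468 -0.23028985  0.13198285] tip [ 0.59823369 -0.25359967  0.14520265] pad [0.52566993 0.00467582 0.22588271]
[ 0.418  -0.2889] 18.04
[[0.8, 0.1], [-0.3, -0.0], [-0.5, -1.1], [-0.5, -0.5], [0.3, -0.1], [-1.2, 0.2]]
bird [ 0.566 -0.425  0.03 ]
cup [0.436 0.135 0.059]
jar [ 0.389 -0.014  0.086]
smallknob [ 0.417 -0.188  0.1  ]
stackR [ 0.688 -0.273  0.065]
```

The rows are not in the units I measure in: shifts go in shares of 60 cm and turns go in shares of 4 rad. I convert before sending: -50 cm / 60 = -0.8333, -45 cm / 60 = -0.75, 0.864 rad / 4 = 0.216.

play_rows([
  [0,0,0,0,0,-0.1,9.4],
  [0,0,0,0,0,-0.2117,9.4],
  [0.025,0,0,-0.0667,-0.0833,-0.2117,9.4],
  [0,0,0.0375,-0.1267,-0.1667,-0.2117,9.4],
  [0,0,0.075,-0.1883,-0.25,-0.2117,9.4],
  [0,0,0.1,-0.2517,-0.3333,-0.2117,9.4],
  [0,0,0.125,-0.315,-0.4167,-0.2117,9.4],
  [0,0,0.15,-0.3783,-0.5,-0.2117,9.4],
  [0,0,0.175,-0.4417,-0.5833,-0.2117,9.4],
  [0,0,0.216,-0.5033,-0.6667,-0.2117,9.4],
  [0,0,0.216,-0.5667,-0.75,-0.2117,9.4],
  [0,0,0.216,-0.63,-0.8333,-0.2117,9.4],
])

```text
time_s: 1.75
tool_pos: [0.3679, -0.0984, 0.3008]
eef_rot: [180.0, 0.0, 108.0]
force: [1.0, 0.7, -0.1]
opening: 0.094
finger_force: 0.0
```

Run:
```python
from h import *
s=manip.observe();print(s["time_s"],s["tool_pos"],s["eef_rot"],tooldelta(s,[.418,-.289,.27]))
```

```text
1.75 [ 0.36790125 -0.09843619  0.30080622] [1.79954577e+02 2.88724785e-02 1.08017233e+02] [-19.66993769  -1.13243746   3.08963727]
```

To row units: -19.7 cm / 60 = -0.3283, -15 cm / 60 = -0.25.

play_rows([
  [0,0,0,-0.0833,-0.005,0,9.4],
  [0,0,0,-0.1667,-0.01,0.0167,9.4],
  [0,0,0,-0.25,-0.015,0.0333,9.4],
  [0,0,0,-0.3283,-0.0183,0.0517,9.4],
  [0,0,0,-0.3283,-0.0183,0.0517,9.4],
  [0,0,0,-0.3283,-0.0183,0.0517,9.4],
])

```text
time_s: 2.5
tool_pos: [0.4184, -0.2865, 0.2696]
eef_rot: [-180.0, -0.0, 108.0]
force: [-0.7, 0.6, 0.4]
opening: 0.0938
finger_force: 0.0
```

Run:
```python
from h import *
import cv2
s=manip.observe();c=imaging.camera("wrist");P=wristpose(s,c);print(s["tool_pos"],s["eef_rot"])
cv2.imwrite("pics/w1.png",c["pixels"][:,:,::-1])
print("expect knob top",proj(c,P,[.418,-.289,.14]),"rim",[proj(c,P,[.418+a,-.289+b,.026]).round() for a,b in[(.02,.039),(.039,-.02),(-.02,-.039),(-.039,.02)]])
print("per m",(proj(c,P,[.428,-.289,.14])-proj(c,P,[.418,-.289,.14])))
```

```text
[ 0.41840565 -0.28651536  0.26964384] [-1.79999648e+02 -1.33094889e-02  1.08041755e+02]
expect knob top [323.35682842 181.68722784] rim [array([346., 141.]), array([345., 184.]), array([303., 184.]), array([302., 141.])]
per m [8.64629275 2.73362518]
```

View pics/w1.png

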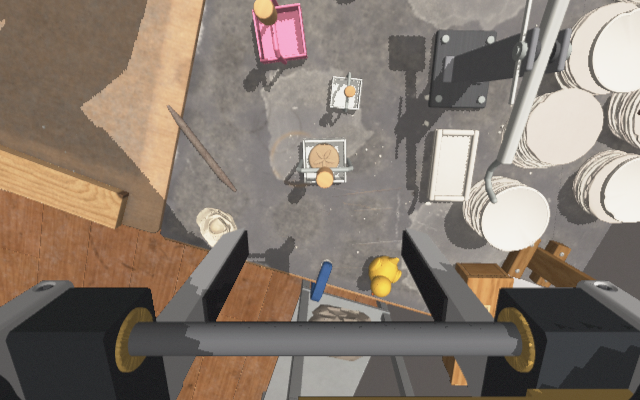

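The knob top is at (324,178) against a predicted (323,182), and the tray rim and the bail bar (row 168, along image x) agree with the fit. The hook is at about (490,190). I'll go straight down and grasp.

To row units: 16.2 cm / 60 = 0.27, 14 cm / 60 = 0.2333.

play_rows([
  [0,0,0,0,0,0.0833,9.4],
  [0,0,0,0,0,0.1667,9.4],
  [0,0,0,0,0,0.2333,9.4],
  [0,0,0,0,0,0.27,9.4],
  [0,0,0,0,0,0.27,6],
  [0,0,0,0,0,0.27,3],
  [0,0,0,0,0,0.27,1],
  [0,0,0,0,0,0.27,1],
  [0,0,0,0,0,0.27,1],
  [0,0,0,0,0,0.27,1],
  [0,0,0,0,0,0.27,1],
])

```text
time_s: 3.92
tool_pos: [0.4185, -0.2869, 0.1075]
eef_rot: [-180.0, -0.0, 108.0]
force: [-0.1, -0.6, 0.4]
opening: 0.0274
finger_force: 0.0
```

play_rows([
  [0,0,0,0,0,0,1],
  [0,0,0,0,0,0,1],
  [0,0,0,0,0,0,1],
  [0,0,0,0,0,0,1],
])

```text
time_s: 4.42
tool_pos: [0.4188, -0.2874, 0.1084]
eef_rot: [180.0, 0.1, 108.0]
force: [-2.1, -0.2, 7.2]
opening: 0.0098
finger_force: 3.8
```

The opening is 9.8 mm, which doesn't match a 20 mm knob, so I'll look before moving.

Run:
```python
from h import *
import cv2
s=manip.observe();print(s["tool_pos"],s["opening"],s["finger_force"],s["force"])
o=[]
for n in("wrist","side"):
    c=imaging.camera(n);o.append(c["pixels"][:,:,::-1])
w=cv2.resize(o[0][60:360,150:500],(400,343));sd=cv2.resize(o[1][180:330,240:400],(400,375))
A=np.zeros((375,800,3),np.uint8);A[:343,:400]=w;A[:,400:]=sd
cv2.imwrite("pics/g1.png",A)
```

```text
[ 0.41877707 -0.28737524  0.10837367] 0.009788773816719295 3.781135486497078 [-2.07802633 -0.23561264  7.23397027]
```

View pics/g1.png

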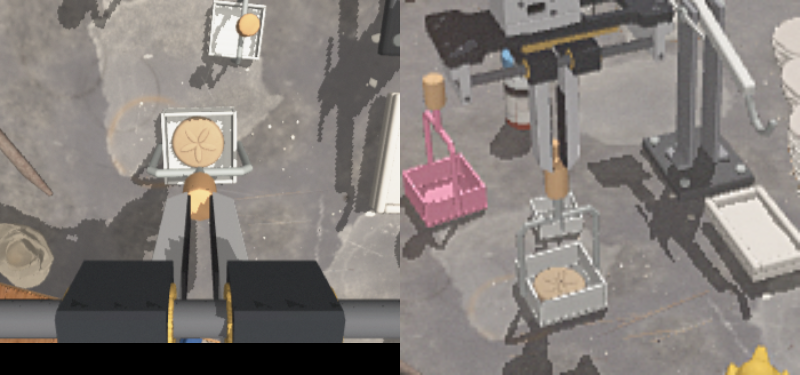

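Run:
```python
from h import *
from scipy.optimize import least_squares
s=manip.observe();c=imaging.camera("wrist");P=wristpose(s,c);cs=imaging.camera("side")
g=lambda u,v:np.array([150+u/1.1429,60+v/1.1433]); S=lambda u,v:np.array([240+(u-400)*.4,180+v*.4])
# knob lower edge toward camera, bail bar ends, rim corners: basket (x,y,yaw, z0,rx,ry)
p=.031
obs=[(c,P,g(163,115),(-p,p,.026)),(c,P,g(236,109),(p,p,.026)),(c,P,g(157,170),(-.034,0,.085)),(c,P,g(247,168),(.034,0,.085)),
(cs,cs["pose"],S(520,285),(-p,p,.026)),(cs,cs["pose"],S(605,278),(p,-p,.026)),(cs,cs["pose"],S(530,325),(-p,-p,0)),(cs,cs["pose"],S(557,180),(0,0,.125)),(cs,cs["pose"],S(557,198),(0,-.01,.11))]
W=lambda q,X:q[:3]+R.from_euler("zyx",q[3:]).apply(X)
r=lambda q:np.concatenate([proj(k,M,W(q,X))-uv for k,M,uv,X in obs])
f=least_squares(r,[.418,-.287,0,.31,0,0],loss="soft_l1");print(f.x[:3].round(4),np.degrees(f.x[3:]).round(1));print(r(f.x).reshape(-1,2).round(1).tolist())
print("tips side",proj(cs,cs["pose"],s["tool_pos"]),"knob in tool",tooldelta(s,W(f.x,[0,0,.125])))
q0=np.array([.418,-.287,0,.314,0,0]);print("nominal res",r(q0).reshape(-1,2).round(1).tolist())
```

```text
[ 0.4202 -0.2881 -0.0031] [20.  -0.6 -2.2]
[[-1.2, -1.2], [0.9, 1.7], [-4.8, 0.3], [3.1, -0.9], [-2.6, -8.9], [0.8, 2.7], [4.2, 1.8], [-1.2, -0.5], [1.0, 0.8]]
tips side [301.92005061 257.89603781] knob in tool [ 0.38617709  0.1297694  -1.34183144]
nominal res [[-2.5, -2.3], [0.7, 3.0], [-7.7, 2.2], [1.2, 4.0], [-3.3, -10.9], [-0.4, 2.5], [2.4, 0.7], [-1.6, -0.7], [0.3, 0.8]]
```

Run:
```python
from h import *
import cv2
s=manip.observe();c=imaging.camera("wrist");P=wristpose(s,c);cs=imaging.camera("side")
Rt=R.from_euler("xyz",s["eef_rot"],degrees=True)
o=[]
for k,M,(u0,v0,w,h) in((c,P,(275,190,100,100)),(cs,cs["pose"],(272,215,60,60))):
    f=400/w;im=cv2.resize(np.ascontiguousarray(k["pixels"][v0:v0+h,u0:u0+w,::-1]),(400,400),interpolation=cv2.INTER_CUBIC)
    for d,col in(((0,.005,0),(0,0,255)),((0,-.005,0),(0,0,255)),((0,.005,-.0188),(0,255,0)),((0,-.005,-.0188),(0,255,0)),((0,.005,-.04),(255,0,0)),((0,-.005,-.04),(255,0,0))):
        x=(proj(k,M,s["tool_pos"]+Rt.apply(d))-[u0,v0]+.5)*f;cv2.circle(im,tuple(int(v) for v in x),4,col,-1)
    o.append(im)
cv2.imwrite("pics/g2.png",np.hstack(o))
```

```text
(no output)
```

View pics/g2.png

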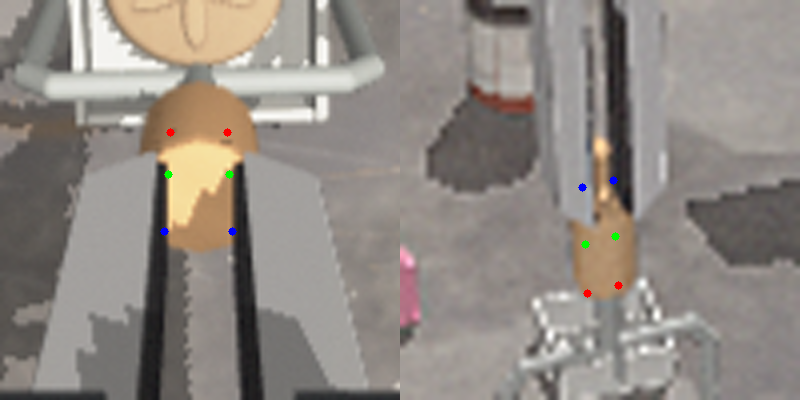

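The pads' tips sit about 32 mm higher than the stated TCP, in both views and also in the earlier open-finger picture. They closed on top of the knob, whose top is at z ≈ 0.14. I'll open, go down 26 mm, shift 3 mm along tool x and close again.

To row units: 2.6 cm / 60 = 0.0433, -1 cm / 60 = -0.0167.

play_rows([
  [0,0,0,0,0,-0.0167,4],
  [0,0,0,0,0,-0.0167,9.4],
  [0,0,0,0,0,-0.0167,9.4],
  [0,0,0,0,0,-0.0167,9.4],
  [0,0,0,0,0,-0.0167,9.4],
  [0,0,0,0,0,-0.0167,9.4],
  [0,0,0,0,0,-0.0167,9.4],
  [0,0,0,0,0,-0.0167,9.4],
  [0,0,0,0.005,0,-0.0167,9.4],
  [0,0,0,0.005,0,0.0167,9.4],
  [0,0,0,0.005,0,0.0433,9.4],
  [0,0,0,0.005,0,0.0433,9.4],
])

```text
time_s: 6.22
tool_pos: [0.417, -0.2836, 0.0805]
eef_rot: [-179.9, -0.1, 108.1]
force: [0.7, -0.4, 0.4]
opening: 0.0939
finger_force: 0.0
```

play_rows([
  [0,0,0,0,0,0,6],
  [0,0,0,0,0,0,1],
  [0,0,0,0,0,0,1],
  [0,0,0,0,0,0,1],
  [0,0,0,0,0,0,1],
  [0,0,0,0,0,0,1],
  [0,0,0,0,0,0,1],
  [0,0,0,0,0,0,1],
  [0,0,0,0,0,0,1],
  [0,0,0,0,0,0,1],
  [0,0,0,0,0,0,1],
  [0,0,0,0,0,0,1],
])

```text
time_s: 7.72
tool_pos: [0.4175, -0.284, 0.0815]
eef_rot: [-180.0, -0.0, 108.0]
force: [-0.4, -0.5, -0.3]
opening: 0.0196
finger_force: 30.0
```

The knob is held at 19.6 mm with 30 N. Lifting straight up, then across to beyond the hook's end.

play_rows([
  [0,0,0,0,0,-0.0167,1],
  [0,0,0,0,0,-0.05,1],
  [0,0,0,0,0,-0.1,1],
  [0,0,0,0,0,-0.15,1],
  [0,0,0,0,0,-0.1917,1],
  [0,0,0,0,0,-0.1917,1],
])

```text
time_s: 8.48
tool_pos: [0.4182, -0.2845, 0.1984]
eef_rot: [179.9, 0.2, 108.0]
force: [0.4, -0.1, -2.1]
opening: 0.0197
finger_force: 30.0
```

To row units: 17.9 cm / 60 = 0.2983, 17.2 cm / 60 = 0.2867, 0.04 rad / 4 = 0.01.

play_rows([
  [0,0,0,-0.0133,0.025,0,1],
  [0,0,0.005,-0.0333,0.0667,0,1],
  [0,0,0.01,-0.055,0.1167,0,1],
  [0,0,0.01,-0.0767,0.1667,0,1],
  [0,0,0.01,-0.0983,0.2167,0,1],
  [0,0,0.01,-0.1167,0.2583,0,1],
  [0,0,0.01,-0.1267,0.2867,0,1],
  [0,0,0.01,-0.13,0.2983,0,1],
  [0,0,0.01,-0.13,0.2983,0,1],
  [0,0,0.01,-0.13,0.2983,0,1],
])

```text
time_s: 9.72
tool_pos: [0.6114, -0.3029, 0.1965]
eef_rot: [-180.0, -0.0, 105.7]
force: [0.8, -0.3, -2.4]
opening: 0.0193
finger_force: 30.0
```

Run:
```python
from h import *
import cv2
s=manip.observe();c=imaging.camera("wrist");P=wristpose(s,c);cs=imaging.camera("side")
print(s["tool_pos"],s["eef_rot"],s["opening"],s["finger_force"],s["force"])
yw=np.radians(15.69);q=np.array([.5585,-.1123]);Rz=np.array([[np.cos(yw),-np.sin(yw)],[np.sin(yw),np.cos(yw)]])
C,S_=np.cos(.26),np.sin(.26)
def B(x,y,z):
    v=Rz@[x,y*C-z*S_];return np.array([q[0]+v[0],q[1]+v[1],.177+y*S_+z*C])
Rt=R.from_euler("xyz",s["eef_rot"],degrees=True);o=[]
b=s["tool_pos"]+[0,0,.0035]
for k,M,(u0,v0,w,h) in((c,P,(240,40,180,180)),(cs,cs["pose"],(340,180,120,120))):
    f=400/w;im=cv2.resize(np.ascontiguousarray(k["pixels"][v0:v0+h,u0:u0+w,::-1]),(400,400),interpolation=cv2.INTER_CUBIC)
    for X,col in((B(0,-.13,-.012),(0,0,255)),(B(0,-.15,.007),(0,255,0)),(B(0,-.115,0),(255,0,0)),(b+Rt.apply([0,.034,0]),(0,255,255)),(b+Rt.apply([0,-.034,0]),(0,255,255)),(b+[0,0,.040],(255,0,255))):
        p=proj(k,M,X);x=(p-[u0,v0]+.5)*f;print(p.round(1),x.round());cv2.circle(im,tuple(int(v) for v in x),3,col,-1)
    o.append(im)
cv2.imwrite("pics/k1.png",np.hstack(o))
```

```text
[ 0.61141677 -0.30288305  0.19651484] [-1.79990315e+02 -2.73128151e-03  1.05739318e+02] 0.01934793701459667 29.999327659606934 [ 0.81849084 -0.34561176 -2.41254609]
[325.1 110. ] [190. 157.]
[325.1 141.2] [190. 226.]
[325.1  95.3] [190. 124.]
[373.1 224.4] [297. 411.]
[275.3 224.5] [ 80. 411.]
[324.1 250.1] [188. 468.]
[381.1 228.9] [139. 165.]
[386.5 229.8] [157. 168.]
[379.2 220.2] [132. 136.]
[415.1 217.1] [252. 125.]
[383.6 223.8] [147. 148.]
[401.  202.8] [205.  78.]
```

View pics/k1.png

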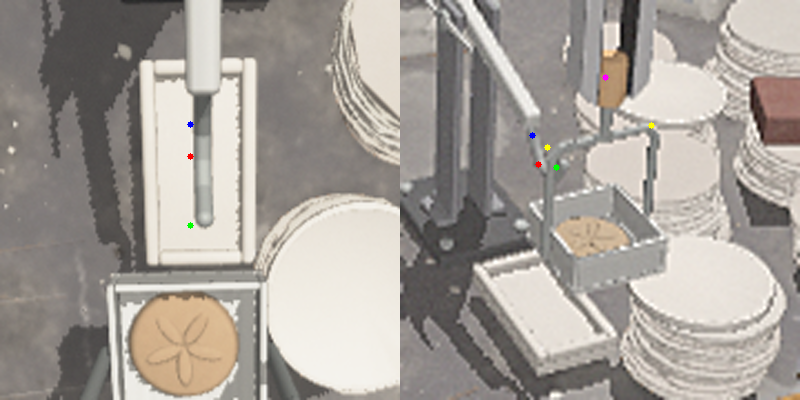

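In the wrist view the hook lies about 6 mm to the +tool-y side of the fit, with its tip near (204,222) in the crop, and the beam is parallel to image v. The basket hangs upright with the medallion in it. I'll lower to clear the tip, go in with that correction, then down.

To row units: 7.3 cm / 60 = 0.1217, 3.4 cm / 60 = 0.0567.

play_rows([
  [0,0,0,0,0.005,0.025,1],
  [0,0,0,0,0.01,0.05,1],
  [0,0,0,0,0.01,0.0567,1],
  [0,0,0,0.0167,0.01,0.0567,1],
  [0,0,0,0.0417,0.01,0.0567,1],
  [0,0,0,0.0667,0.01,0.0567,1],
  [0,0,0,0.0917,0.01,0.0567,1],
  [0,0,0,0.1133,0.01,0.0567,1],
  [0,0,0,0.1217,0.01,0.0567,1],
  [0,0,0,0.1217,0.01,0.0567,1],
  [0,0,0,0.1217,0.01,0.0567,1],
])

```text
time_s: 11.2
tool_pos: [0.5979, -0.2313, 0.1625]
eef_rot: [-180.0, 0.0, 105.7]
force: [0.0, -0.9, -1.6]
opening: 0.0194
finger_force: 30.0
```

Run:
```python
from h import *
import cv2
s=manip.observe();c=imaging.camera("wrist");cs=imaging.camera("side")
print(s["tool_pos"],s["eef_rot"],s["finger_force"],s["force"])
o=[cv2.resize(np.ascontiguousarray(k["pixels"][v0:v0+w,u0:u0+w,::-1]),(400,400),interpolation=cv2.INTER_CUBIC) for k,(u0,v0,w) in((c,(250,100,150)),(cs,(340,180,90)))]
cv2.imwrite("pics/k2.png",np.hstack(o))
```

```text
[ 0.59791133 -0.23127444  0.16245655] [-1.79996714e+02  4.54269128e-03  1.05734737e+02] 29.999214112758636 [ 0.02620024 -0.89167122 -1.57573426]
```

View pics/k2.png

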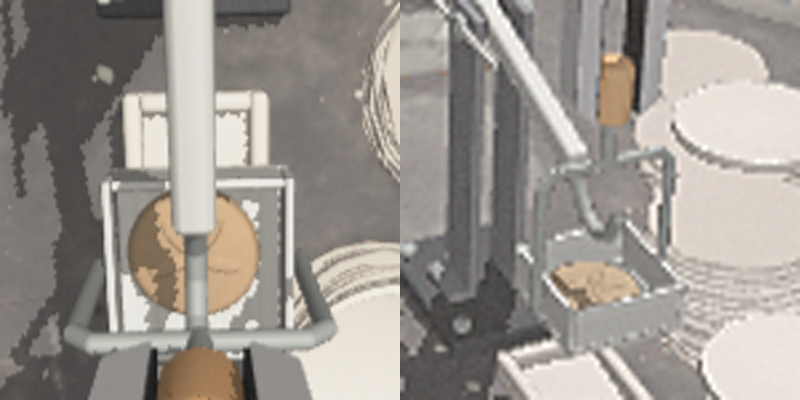

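Run:
```python
from h import *
s=manip.observe();cs=imaging.camera("side");c=imaging.camera("wrist");M=cs["pose"];P=wristpose(s,c)
cr=lambda p:((p-[340,180]+.5)*400/90+[400,0]).round(0)
w=lambda p:((p-[250,100]+.5)*400/150).round(0)
Rt=R.from_euler("xyz",s["eef_rot"],degrees=True)
b=s["tool_pos"]+[0,0,.0035]
for z in(0,.034): print("bar L,C,R",z,[cr(proj(cs,M,b-[0,0,z]+Rt.apply([0,d,0]))) for d in(-.034,0,.034)])
print("bar wrist",[w(proj(c,P,b+Rt.apply([0,d,0]))) for d in(-.034,0,.034)])
# hypothesised seat/tip, outward offset e of bar from seat
for e in (0,.004,.008,.012):
  seat=b+Rt.apply([e,0,0]);seat[2]=.132
  tip=seat+Rt.apply([-.0242,0,0]);tip[2]=.1452
  bot=seat-[0,0,.0065]; end=seat+Rt.apply([.0178,0,0]);end[2]=.147
  print(e,"seat",cr(proj(cs,M,seat)),"tip",cr(proj(cs,M,tip)),"wrist tip",w(proj(c,P,tip)),"side bottom",cr(proj(cs,M,bot)))
```

```text
bar L,C,R 0 [array([537., 175.]), array([602., 161.]), array([667., 148.])]
bar L,C,R 0.034 [array([534., 234.]), array([598., 220.]), array([662., 207.])]
bar wrist [array([ 69., 333.]), array([199., 333.]), array([330., 333.])]
0 seat [598. 220.] tip [622. 224.] wrist tip [199. 384.] side bottom [598. 231.]
0.004 seat [595. 216.] tip [619. 220.] wrist tip [199. 372.] side bottom [594. 227.]
0.008 seat [591. 212.] tip [615. 215.] wrist tip [199. 359.] side bottom [590. 223.]
0.012 seat [587. 207.] tip [611. 211.] wrist tip [199. 346.] side bottom [587. 218.]
```

The hook's U at (600,235) lies under the bar, and stem and hook are centred laterally (198 against 200 in the wrist crop). Lowering.

To row units: 2.8 cm / 60 = 0.0467, 2.4 cm / 60 = 0.04.

play_rows([
  [0,0,0,0,0,0.01,1],
  [0,0,0,0,0,0.02,1],
  [0,0,0,0,0,0.03,1],
  [0,0,0,0,0,0.04,1],
  [0,0,0,0,0,0.0467,1],
  [0,0,0,0,0,0.0467,1],
])

```text
time_s: 12.15
tool_pos: [0.5978, -0.2308, 0.1342]
eef_rot: [-180.0, -0.0, 105.8]
force: [-0.4, 0.6, -1.3]
opening: 0.0194
finger_force: 30.0
```

To row units: 0.3 cm / 60 = 0.005, 0.2 cm / 60 = 0.0033.

play_rows([
  [0,0,0,0,0,0.0033,1],
  [0,0,0,0,0,0.005,1],
  [0,0,0,0,0,0.005,1],
  [0,0,0,0,0,0.005,1],
])

```text
time_s: 12.65
tool_pos: [0.5979, -0.2309, 0.1316]
eef_rot: [180.0, 0.0, 105.8]
force: [0.4, 0.6, -1.0]
opening: 0.0196
finger_force: 30.0
```

To row units: 0.3 cm / 60 = 0.005, 0.2 cm / 60 = 0.0033.

play_rows([
  [0,0,0,0,0,0.0033,1],
  [0,0,0,0,0,0.005,1],
  [0,0,0,0,0,0.005,1],
  [0,0,0,0,0,0.005,1],
])

```text
time_s: 13.15
tool_pos: [0.598, -0.2309, 0.1289]
eef_rot: [180.0, 0.0, 105.8]
force: [0.3, 0.1, 2.8]
opening: 0.0191
finger_force: 30.0
```

To row units: 0.2 cm / 60 = 0.0033, 0.1 cm / 60 = 0.0017.

play_rows([
  [0,0,0,0,0,0.0017,1],
  [0,0,0,0,0,0.0033,1],
  [0,0,0,0,0,0.0033,1],
  [0,0,0,0,0,0.0033,1],
])

```text
time_s: 13.65
tool_pos: [0.5982, -0.231, 0.128]
eef_rot: [179.9, 0.1, 105.8]
force: [-3.4, 1.3, 11.5]
opening: 0.0194
finger_force: 30.0
```

Contact came at bar z ≈ 0.132, which is the seat height. I'll ease off, open and check.

To row units: -0.2 cm / 60 = -0.0033.

play_rows([
  [0,0,0,0,0,-0.0033,1],
  [0,0,0,0,0,-0.0033,1],
  [0,0,0,0,0,-0.0033,2.2],
  [0,0,0,0,0,-0.0033,2.6],
  [0,0,0,0,0,-0.0033,3.2],
  [0,0,0,0,0,-0.0033,4],
  [0,0,0,0,0,-0.0033,5],
  [0,0,0,0,0,-0.0033,5],
  [0,0,0,0,0,-0.0033,5],
  [0,0,0,0,0,-0.0033,5],
])

```text
time_s: 14.9
tool_pos: [0.5979, -0.2309, 0.1286]
eef_rot: [-180.0, -0.0, 105.8]
force: [-0.2, 0.3, -0.5]
opening: 0.0498
finger_force: 0.0
```

To row units: -15 cm / 60 = -0.25, -13 cm / 60 = -0.2167.

play_rows([
  [0,0,0,0,0,-0.025,5],
  [0,0,0,0,0,-0.0667,5],
  [0,0,0,0,0,-0.1333,5],
  [0,0,0,0,0,-0.2167,5],
  [0,0,0,0,0,-0.25,5],
  [0,0,0,0,0,-0.25,5],
])

```text
time_s: 15.65
tool_pos: [0.5983, -0.2311, 0.2809]
eef_rot: [179.8, 0.1, 105.8]
force: [-0.1, 0.7, -0.6]
opening: 0.0502
finger_force: 0.0
```

Run:
```python
from h import *
import cv2
s=manip.observe();c=imaging.camera("wrist");cs=imaging.camera("side");P=wristpose(s,c)
print(s["tool_pos"],s["eef_rot"],s["opening"],s["force"])
pad=np.array([.5257,.0047,.2259]);ims=[]
for k,M,(u0,v0,w) in((c,P,(220,0,200)),(cs,cs["pose"],(320,120,130))):
    im=cv2.resize(np.ascontiguousarray(k["pixels"][v0:v0+w,u0:u0+w,::-1]),(400,400),interpolation=cv2.INTER_CUBIC)
    p=(proj(k,M,pad)-[u0,v0]+.5)*400/w;print(p);cv2.circle(im,tuple(int(v) for v in p),3,(0,0,255),-1);ims.append(im)
cv2.imwrite("pics/r1.png",np.hstack(ims))
```

```text
[ 0.59827851 -0.23106271  0.28091236] [1.79835802e+02 1.38308775e-01 1.05754343e+02] 0.05017041913723821 [-0.07673985  0.67309337 -0.60092632]
[ 190.77708964 -323.47582585]
[63.54274866 79.35025075]
```

View pics/r1.png

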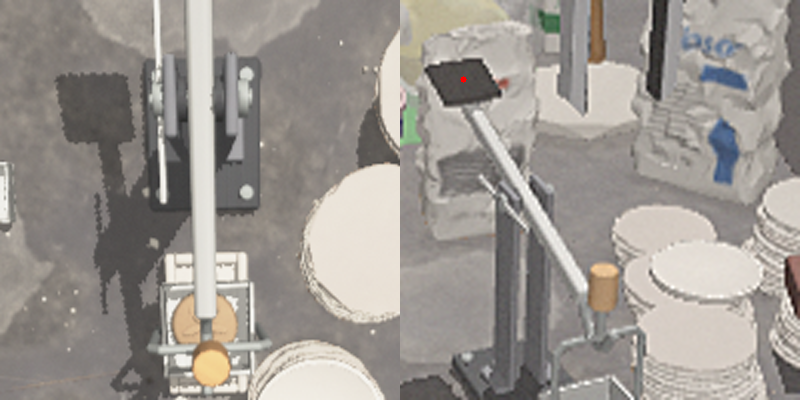

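The basket hangs upright on the hook, free, with the medallion in it. The predicted paddle centre falls on the paddle's middle in the side view. I'll move over the paddle with the fingers shut.

play_rows([
  [0,0,0,0.05,0,0,2],
  [0,0,0,0.1333,-0.0017,0,0],
  [0,0,0,0.2167,-0.0033,0,0],
  [0,0,0,0.3,-0.005,0,0],
  [0,0,0,0.3833,-0.005,0,0],
  [0,0,0,0.4183,-0.005,0,0],
  [0,0,0,0.4183,-0.005,0,0],
  [0,0,0,0.4183,-0.005,0.05,0],
  [0,0,0,0.4183,-0.005,0.1,0],
  [0,0,0,0.4183,-0.005,0.1267,0],
  [0,0,0,0.4183,-0.005,0.1267,0],
  [0,0,0,0.4183,-0.005,0.1267,0],
])

```text
time_s: 17.25
tool_pos: [0.5274, 0.0095, 0.2036]
eef_rot: [179.9, 0.0, 105.7]
force: [-0.3, -0.5, -0.2]
opening: 0.0008
finger_force: 0.0
```

To row units: 1.4 cm / 60 = 0.0233, 1 cm / 60 = 0.0167.

play_rows([
  [0,0,0,0,0,0.0083,0],
  [0,0,0,0,0,0.0167,0],
  [0,0,0,0,0,0.0233,0],
  [0,0,0,0,0,0.0233,0],
])

```text
time_s: 17.75
tool_pos: [0.527, 0.0101, 0.1887]
eef_rot: [180.0, -0.0, 105.8]
force: [-0.2, 1.5, 4.9]
opening: 0.0005
finger_force: 2.2
```

To row units: 2.4 cm / 60 = 0.04, 2.2 cm / 60 = 0.0367.

play_rows([
  [0,0,0,0,0,0.0033,0],
  [0,0,0,0,0,0.0067,0],
  [0,0,0,0,0,0.01,0],
  [0,0,0,0,0,0.0133,0],
  [0,0,0,0,0,0.0167,0],
  [0,0,0,0,0,0.02,0],
  [0,0,0,0,0,0.0233,0],
  [0,0,0,0,0,0.0267,0],
  [0,0,0,0,0,0.03,0],
  [0,0,0,0,0,0.0333,0],
  [0,0,0,0,0,0.0367,0],
  [0,0,0,0,0,0.04,0],
])

```text
time_s: 19.25
tool_pos: [0.527, 0.0105, 0.1652]
eef_rot: [179.9, -0.0, 105.8]
force: [-2.0, 5.3, 9.0]
opening: 0.0004
finger_force: 4.1
```

To row units: 0.4 cm / 60 = 0.0067, 0.3 cm / 60 = 0.005.

play_rows([
  [0,0,0,0,0,0.0017,0],
  [0,0,0,0,0,0.0033,0],
  [0,0,0,0,0,0.005,0],
  [0,0,0,0,0,0.0067,0],
  [0,0,0,0,0,0.0067,0],
  [0,0,0,0,0,0.0067,0],
  [0,0,0,0,0,0.0067,0],
  [0,0,0,0,0,0.0067,0],
])

```text
time_s: 20.25
tool_pos: [0.527, 0.0106, 0.1613]
eef_rot: [179.9, -0.1, 105.8]
force: [-1.6, 6.8, 9.3]
opening: 0.0006
finger_force: 4.5
```

Run:
```python
from h import *
import cv2
s=manip.observe();c=imaging.camera("wrist");cs=imaging.camera("side");P=wristpose(s,c);M=cs["pose"]
print(s["time_s"],s["tool_pos"],s["force"])
yw=np.radians(15.69);q=np.array([.5585,-.1123])+.003*np.array([np.cos(yw),np.sin(yw)])
def B(y,z,a):
    a=.26-a;yy=y*np.cos(a)-z*np.sin(a);return np.array([q[0]-np.sin(yw)*yy,q[1]+np.cos(yw)*yy,.177+y*np.sin(a)+z*np.cos(a)])
im=cv2.resize(np.ascontiguousarray(cs["pixels"][120:310,310:470,::-1]),(505,600),interpolation=cv2.INTER_CUBIC)
for a,col in((.2,(255,0,0)),(.26,(0,0,255)),(.32,(0,255,0))):
    for y in(-.108,):
        for z in(.007,-.007):
            p=(proj(cs,M,B(y,z,a))-[310,120]+.5)*600/190;cv2.circle(im,tuple(int(v) for v in p),2,col,-1)
    print(a,(proj(cs,M,B(-.108,0,a))-[310,120]+.5)*600/190)
w=cv2.resize(np.ascontiguousarray(c["pixels"][:,200:440,::-1]),(290,483))
A=np.zeros((600,795,3),np.uint8);A[:,:505]=im;A[:483,505:]=w;cv2.imwrite("pics/p1.png",A)
```

```text
20.25 [0.52696379 0.01063822 0.16131248] [-1.60791972  6.75806866  9.27407073]
0.2 [223.73792847 285.94873589]
0.26 [224.35133885 277.93158467]
0.32 [224.71763537 269.57677875]
```

View pics/p1.png

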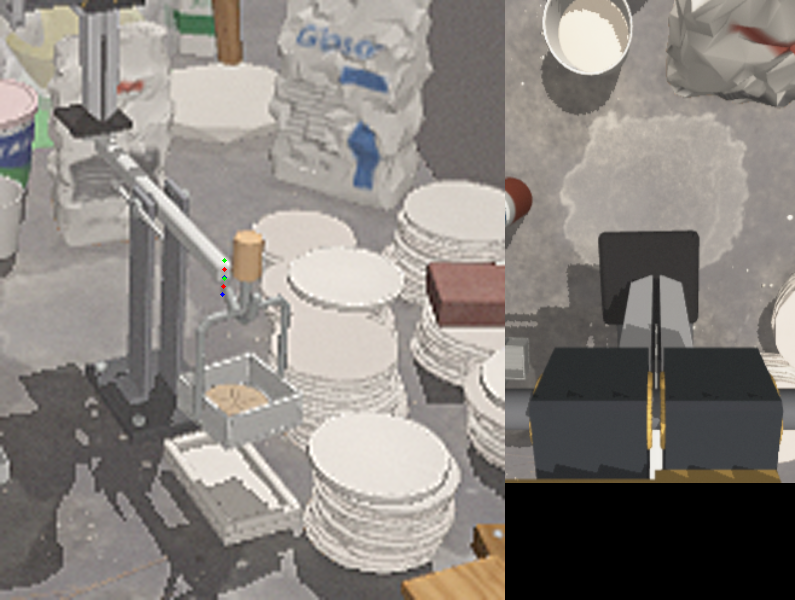

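The beam looks about level and the basket hangs free of the dish. I'll check the angle numerically from the knob's rise since the resting picture.

Run:
```python
from h import *
import cv2
cs=imaging.camera("side");M=cs["pose"]
a=cv2.resize(cv2.imread("pics/r1.png")[:,400:],(130,130),interpolation=cv2.INTER_AREA)
b=np.ascontiguousarray(cs["pixels"][120:250,320:450,::-1])
t=a[84:103,58:74];r=cv2.matchTemplate(b,t,cv2.TM_CCOEFF_NORMED);_,v,_,(x,y)=cv2.minMaxLoc(r)
sub=lambda l,c,h:.5*(l-h)/(l-2*c+h)
dy=y+sub(r[y-1,x],r[y,x],r[y+1,x])-84;dx=x+sub(r[y,x-1],r[y,x],r[y,x+1])-58;print("knob shift px",dx,dy,v)
yw=np.radians(15.69);q=np.array([.5600,-.1118])
def B(y,z,al):
    al=.26-al;yy=y*np.cos(al)-z*np.sin(al);return np.array([q[0]-np.sin(yw)*yy,q[1]+np.cos(yw)*yy,.177+y*np.sin(al)+z*np.cos(al)])
for al in(.2,.23,.26,.29,.32): print(al,proj(cs,M,B(-.133,-.012,al)+[0,0,.04])-proj(cs,M,B(-.133,-.012,0)+[0,0,.04]))
```

```text
knob shift px 1.7217789 -11.936623 0.48952868580818176
0.2 [ 2.08102082 -8.9699496 ]
0.23 [  2.30574072 -10.49053657]
0.26 [  2.50624658 -12.05293109]
0.29 [  2.68211983 -13.65559058]
0.32 [  2.83297342 -15.29689083]
```

The rise of 11.9 px (predicted 12.05 px when level) puts the angle at about 0.26 rad. Holding briefly to settle, then handing in.

play_rows([
  [0,0,0,0,0,0,0],
  [0,0,0,0,0,0,0],
  [0,0,0,0,0,0,0],
  [0,0,0,0,0,0,0],
  [0,0,0,0,0,0,0],
  [0,0,0,0,0,0,0],
  [0,0,0,0,0,0,0],
  [0,0,0,0,0,0,0],
  [0,0,0,0,0,0,0],
  [0,0,0,0,0,0,0],
  [0,0,0,0,0,0,0],
  [0,0,0,0,0,0,0],
])

```text
time_s: 21.9
tool_pos: [0.527, 0.0106, 0.1613]
eef_rot: [179.9, -0.1, 105.8]
force: [-2.7, 5.8, 8.4]
opening: 0.0004
finger_force: 4.5
```

```bash
python3 -c "
from rig import manip
print(manip.hand_in())"
```

```text
the job is handed in; nothing more can be done
None
```

The job is handed in at about 22 s: the basket, with the medallion in it, hangs on the hook and is let go, and the arm is holding the paddle down with about 8 N and the beam level (about 0.26 rad by the knob's rise in the side camera); the hand-in returned no verdict.

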